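# Ease a recorder's cover off its base with a wedge and hold it

### The arm

A 6-joint arm with a two-finger parallel gripper is mounted at the origin on the work surface. World frame = base frame: x ahead of the robot, y to its left, z up, the work surface at z = 0. Lengths are in m, angles in rad, forces in N, time in s.
With the tool pointing down it reaches from about 0.35 to 0.925 m from the base axis. Payload 6.4 kg.
Tool frame: the origin (TCP) lies between the finger pads; the fingertips stand 8 mm ahead of it and the grasp point (between the pads) lies 11 mm behind it; z points along the fingers, y is the line along which they close (so a half turn about z gives the same grasp; the last joint's range is limited). The gripper opens to 85 mm and grips with 20 to 120 N. Pads are 22 mm wide; open, the fingers measure 114 mm over their backs; the gripper's body (76 mm by 85 mm) begins 54 mm behind the grasp point. The pads swing forward as they close: fully open they stand 13 mm farther back than shut.
Start: joints at [1.107, 0.245, 1.558, -0, 1.339, -0.174], TCP at [0.186, 0.623, 0.239] pointing down, gripper open.
Joint ranges: [-3.13, 3.13], [-1.02, 2.26], [0.13, 2.54], [-0.95, 4.09], [0.21, 2.88], [-2.74, 2.74]. Speed limits (rad/s): [2.57, 2.57, 3.14, 3.14, 3.14, 3.14].

### API

Orientations are given as a 3x3 rotation matrix whose columns are the frame's x, y, z axes.
In Python, from cell import get_obs, eyes, ticket gives the robot as it stands. The module is installed in compiled form; this text tells all that it offers.
- The arm moves only by the tool servo_tool, never from a script. Its argument "increments" is a list that holds one entry, the list of rows, each a list of 7 numbers: the gripper's target within -1 to 1 (shut at 1, half-way at 0, fully open at -1), then the shift along the tool's x, y, z in mm, then the turn, a rotation vector about the tool's x, y, z in rad. A call has 1 to 20 rows; each row is the pose to reach, as a shift and turn from the pose commanded when the call began, along the tool's axes at that moment; what a row does not reach only later rows make up. A row lasts 1/8 s, in which the tool goes at most 62.5 mm and 10.7 degrees, less where a joint would pass 70% of its speed; a pose out of reach is approached as far as the arm can. A call with a gripper value outside its range is refused whole. The fingers move at their own pace and stop on an object; "force" is the grip in N (left out, the last holds). Time passes only in rows, so rows that repeat a pose let the fingers close. It gives the time, the measured TCP pose, the force, the opening and the grip force at its end, in the units of the state.
- get_obs(): the state, without advancing time (a new reading comes with each control period).
- eyes.capture(name): name is "scene" or "side" or "wrist"; returns a dict with "img" (384x512x3 uint8, red, green, blue), "mtx" (3x3 intrinsics, pixels), "dist" ([k1, k2, p1, p2, k3] as OpenCV has them; the pictures are not rectified), "position" and "orientation" of the camera in the world. Camera axes: x right, y down, z forward; pixel columns grow to the right and rows downward; lengths in m; the calibration is good to about 2 mm. A picture is of the moment at which its call begins. There is no depth.
- ticket.hand_in(): hands the job in; it is judged then, once.
The state is a dict: "time": time; "joints": joint angles; "dq": joint speeds; "tau": joint torques, N m; "eef_pos": TCP position; "tcp_rot": TCP orientation; "force": force on the tool from outside, world axes, zero at the start; "torque": the same for the moment, N m; "finger_gap": opening from 0.0 (shut) to 1.0 (fully open); "grip_force": force on a finger pad.
Only numpy, scipy, OpenCV 4.12 (cv2) and the standard library are available. Lean on these libraries where they do the work, as an engineer would, in place of code of your own. Each camera call takes 0.05 s, during which the arm holds its last target. There are 200 camera calls.

### The job

Take the amber tape roll off the recorder's cover and lay it flat on the blue mat. Then pick up the orange wedge and, keeping it flat on the bench, push its thin end through the slot in the recorder's front and under the cover until the cover's front edge has just lifted off the base, about 4 mm and never as much as 10 mm, because a ribbon inside is still connected. Finish still gripping the wedge in place, with the cover resting on the wedge alone, and leave everything else where it lies.

Things in the scene. Friction and masses are not known exactly. Their poses are not given: they have to be found in the camera images.
- recorder: flat chassis fixed on the bench: dark steel walls 4 mm thick, 18 mm high (24 with cover), 150 mm deep (its x), 200 wide (its y), no floor and empty inside. Origin: centre of its footprint on the bench. Front looks along its -x and has a slot 64 mm wide at mid-width, open from bench to cover. Low toe clamps (10 mm high, 22 mm out) at its two sides.
- slot (a point): the middle of the slot, at bench height in the plane of the recorder's front face (75 mm from the recorder's origin along its -x). A yellow stripe, 64 x 10 mm, on the cover's front edge marks it from above. Same axes as the recorder: the wedge goes in along +x.
- cover (a joint): light grey cover plate, 150 x 200 x 6 mm, about 0.4 kg, flush with the chassis and hinged along its rear edge; a light spring keeps it down (3 to 5 N at its front edge). Value in rad: 0 = lying on the base, grows as the front edge rises; front edge lift = 150 mm x value, so 4 mm = 0.027 and 10 mm = 0.067.
- cover_edge (a point): lower front edge of the cover, at mid-width: 18 mm above the bench when the cover is down. It rises with the cover.
- wedge: orange plastic wedge, 28 mm wide (its y), 120 mm long, lying flat on the bench, 60 g. Origin: on its underside, below the middle of the grip block. Grip block: 30 x 28 mm, 36 mm high, black stripes across it, x from -15 to +15 mm. From there the ramp runs along +x: 30 mm high at x = +15 mm, falling straight to 4 mm high at the thin end at x = +105 mm (26 mm in 90 mm, 16 degrees).
- tape: amber tape roll lying flat on the cover, ring of 56 mm outer and 36 mm inner diameter, 24 mm high, 60 g. Origin: centre of its underside; its z points up.
- mat: blue square mat fixed on the bench, 130 x 130 mm, 3 mm thick. Origin: centre of its underside.
- flux: bystander: amber jar with blue cap, 44 mm diameter, 85 mm high. Origin: centre of its underside.
- driver: bystander: screwdriver with red handle, 170 mm long, lying along its x.
- spool: bystander: steel-grey solder spool, 54 mm diameter, 40 mm high. Origin: centre of its underside.
- block: bystander: aluminium spacer block, 50 x 30 x 20 mm. Origin: centre of its underside.
- tweezers: bystander: closed steel tweezers, 120 mm long, lying along their x, 6 mm high.
Mind the look-alikes: they are no part of the job. What is shaped like the wedge but purple or turquoise is not meant. Of the things that look like the tape, the smaller one is meant.

How it is judged:
By the outcome, as a careful person would: the job done as asked, in the order asked, and still so for the second after the job is handed in, while the arm keeps its last pose, push and grip.
It also fails if it takes over 58 s, if anything falls off the work surface, if the arm or the gripper's body presses on something with over 40 N, if the wrist force passes 120 N, or if a joint passes its speed limit or range.

## Working session

There is one attempt and no reset: what is moved stays moved. The work goes in short steps, Python scripts to look and compute and a tool call to move; the robot and the scene stay as the last step left them, time stands still between calls to the robot, and variables do not carry over. Pictures are saved under pics/ and viewed, at most 10 in all, crops included, and the job is handed in when it is done.

Besides the shell and the picture viewer there is one more tool, called after "Request:" as a command line: name --argument value ..., lists and objects as JSON in quotes. servo_tool: Moves the arm, as the interface text tells. Its arguments: {"type":"object","properties":{"increments":{"type":"array","items":{"type":"array","items":{"type":"array","items":{"type":"number"}}}},"force":{"type":"number"}},"required":["increments"]}

```bash
mkdir -p pics; cat > h.py <<'E'
import numpy as np, cv2, pickle
from cell import get_obs, eyes, ticket
def cap(n,f):
    c=eyes.capture(n); pickle.dump(c,open(f'pics/{f}.pkl','wb'))
    cv2.imwrite(f'pics/{f}.png',c['img'][:,:,::-1]); return c
def load(f): return pickle.load(open(f'pics/{f}.pkl','rb'))
def px2w(c,px,z):
    u=cv2.undistortPoints(np.array(px,float).reshape(-1,1,2),c['mtx'],np.array(c['dist'])).reshape(-1,2)
    d=np.c_[u,np.ones(len(u))]@np.array(c['orientation']).T
    p=np.array(c['position']); return p+d*((z-p[2])/d[:,2])[:,None]
def w2px(c,P):
    R=np.array(c['orientation']).T; t=-R@np.array(c['position'])
    return cv2.projectPoints(np.array(P,float).reshape(-1,3),cv2.Rodrigues(R)[0],t,c['mtx'],np.array(c['dist']))[0].reshape(-1,2)
E
python3 - <<'E'
from h import *
a=cap('scene','s0');b=cap('side','d0');w=cap('wrist','w0')
for c in(a,b,w):print(c['position'],c['orientation'])
print(get_obs())
cv2.imwrite('pics/s0b.png',cv2.resize(a['img'][:,:,::-1],(800,600),interpolation=cv2.INTER_CUBIC))
cv2.imwrite('pics/d0b.png',cv2.resize(b['img'][:,:,::-1],(800,600),interpolation=cv2.INTER_CUBIC))
E
```

```text
[ 0.97914256 -0.66713948  0.6326963 ] [[ 0.84597699  0.3115506  -0.43273451]
 [ 0.53286453 -0.52356349  0.66478317]
 [-0.0194504  -0.79298014 -0.60893693]]
[0.34702004 0.7493841  0.68541824] [[-0.9672702  -0.15005762  0.2046242 ]
 [-0.25372251  0.58351272 -0.77145174]
 [-0.00363861 -0.79812005 -0.60248746]]
[0.10686665 0.64644038 0.3730153 ] [[ 0.28603716  0.90914362  0.30272201]
 [ 0.95821763 -0.27095515 -0.09166399]
 [-0.00131164  0.31629287 -0.94866069]]
{'time': 0.15, 'joints': array([ 1.10689375e+00,  2.45684208e-01,  1.55875255e+00, -2.51166666e-05,
        1.33874825e+00, -1.74087272e-01]), 'dq': array([-0.0006422 , -0.00328644, -0.00381914, -0.00060962, -0.00019846,
       -0.00097   ]), 'tau': array([-1.53102588e-03, -4.29985499e+01, -3.26551366e+01, -2.29248108e-04,
        3.43687214e-03, -2.49923282e-07]), 'eef_pos': array([0.18554791, 0.62249888, 0.23840395]), 'tcp_rot': array([[-9.58298244e-01,  2.85769136e-01, -6.90622941e-04],
       [ 2.85769860e-01,  9.58297202e-01, -1.43499533e-03],
       [ 2.51744656e-04, -1.57251273e-03, -9.99998732e-01]]), 'force': array([ 0.36131274,  0.61806691, -0.19860002]), 'torque': array([-0.0395481 , -0.02490085,  0.03145565]), 'grip_force': 0.0, 'finger_gap': 1.000563619276139}
```

View pics/s0b.png

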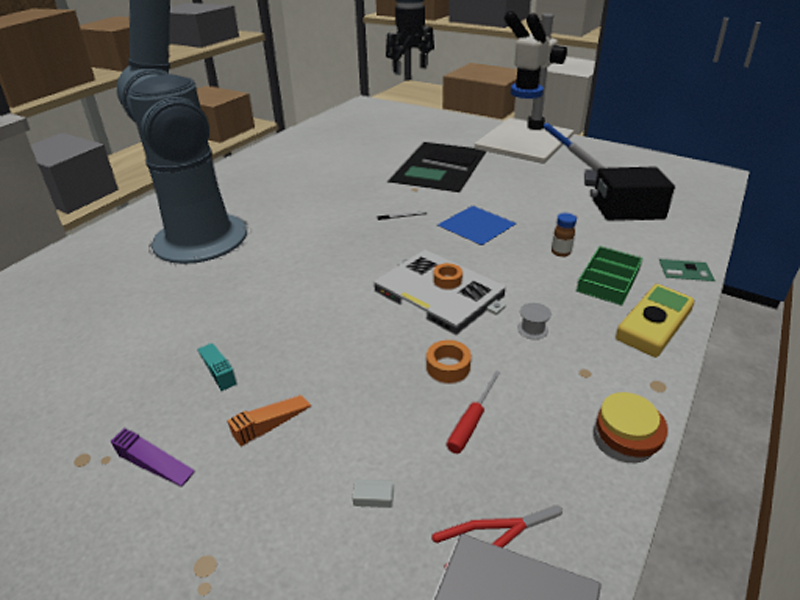

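View pics/d0b.png

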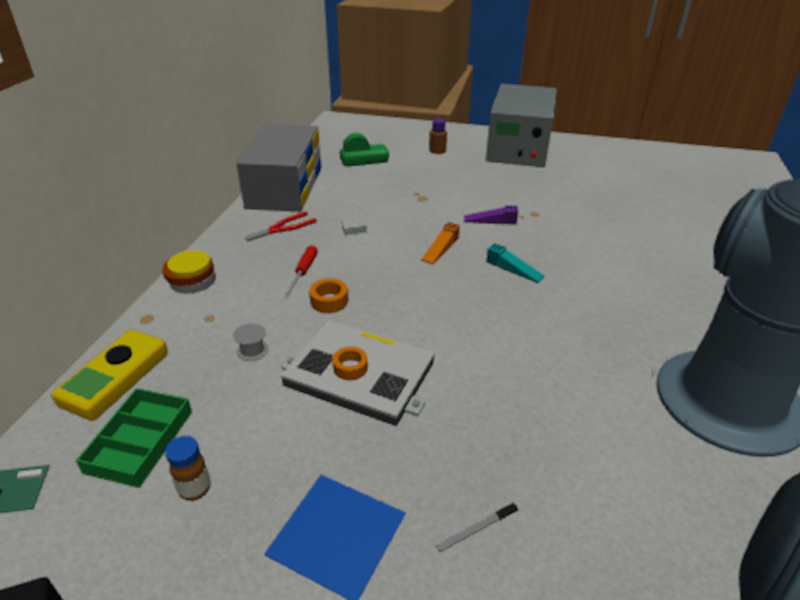

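Scene picture (800×600): the recorder's cover is at about (440,288) with the yellow stripe at (415,298). The small tape is on it at (448,275), the larger look-alike on the bench at (448,360), the orange wedge at (270,415) and the mat at (477,225). The side picture agrees. Next I fit poses from colour masks in both views.

```bash
cat > fit.py <<'E'
from h import *
from scipy.optimize import minimize
def T(P,x,y,a): 
    c,s=np.cos(a),np.sin(a); P=np.array(P,float); return np.c_[x+c*P[:,0]-s*P[:,1],y+s*P[:,0]+c*P[:,1],P[:,2]]
def box(x0,x1,y0,y1,z0,z1): return [(x,y,z) for x in(x0,x1) for y in(y0,y1) for z in(z0,z1)]
th=np.linspace(0,2*np.pi,60)
WED=[box(-.015,.015,-.014,.014,0,.036),[(x,y,z) for y in(-.014,.014) for x,z in((.015,0),(.015,.030),(.105,0),(.105,.004))]]
TAPE=[[(.028*np.cos(t),.028*np.sin(t),z) for t in th for z in(.024,.048)]]
MAT=[box(-.065,.065,-.065,.065,0,.003)]
STRIPE=[box(-.075,-.065,-.032,.032,.024,.024)]   # recorder frame
COV=[box(-.075,.075,-.1,.1,.018,.024)]
S=4
def render(c,parts,p):
    m=np.zeros((384*S,512*S),np.uint8)
    for P in parts:
        q=w2px(c,T(P,*p)); cv2.fillPoly(m,[np.round(cv2.convexHull((q.astype(np.float32)+.5)*S)).astype(int)],1)
    return cv2.resize(m.astype(np.float32),(512,384),interpolation=cv2.INTER_AREA)
def cmask(c,lo,hi,seed,r=45):
    h=cv2.cvtColor(c['img'],cv2.COLOR_RGB2HSV); m=cv2.inRange(h,lo,hi)
    k=np.zeros_like(m); cv2.circle(k,(int(seed[0]),int(seed[1])),r,255,-1); m&=k
    n,l,st,ce=cv2.connectedComponentsWithStats(cv2.morphologyEx(m,cv2.MORPH_CLOSE,np.ones((3,3),np.uint8)))
    return (l==1+np.argmax(st[1:,4])).astype(np.float32)
def fit(cs,ms,parts,p0,rot=True,fill=False):
    f=lambda p:sum(np.abs(render(c,parts,(p[0]/100,p[1]/100,p[2]/10 if rot else 0))-m).sum()/m.sum() for c,m in zip(cs,ms))
    b=None
    x0=np.array([p0[0]*100,p0[1]*100,p0[2]*10])
    for k in range(3):
        sx=np.array([x0]+[x0+d for d in np.diag([1.,1.,2.])/(k*2+1)])
        r=minimize(f,x0,method='Nelder-Mead',options=dict(initial_simplex=sx,xatol=.003,fatol=1e-4)); x0=r.x
    return np.array([x0[0]/100,x0[1]/100,x0[2]/10]),r.fun
E
cat > m1.py <<'E'
from fit import *
a,b=load('s0'),load('d0'); k=.64
O=((3,140,60),(22,255,255));Y=((22,120,80),(35,255,255));B=((100,130,50),(125,255,255))
out={}
def go(n,col,s,d,z,parts,ang,rot=True,r=45):
    ms=[cmask(a,*col,np.array(s)*k,r),cmask(b,*col,np.array(d)*k,r)]
    if n=='tape':
        ms=[cv2.morphologyEx(m,cv2.MORPH_CLOSE,cv2.getStructuringElement(2,(15,15))) for m in ms]
    p=px2w(a,[np.array(s)*k],z)[0];q=px2w(b,[np.array(d)*k],z)[0]
    print(n,'sizes',[m.sum() for m in ms],p[:2],q[:2])
    v,e=fit([a,b],ms,parts,((p[0]+q[0])/2,(p[1]+q[1])/2,ang),rot); print('   fit',v.round(4),'err',round(e,3)); 
    for c,m in((a,ms[0]),(b,ms[1])): 
        print('   single',fit([c],[m],parts,v,rot)[0].round(4))
    out[n]=v
w=px2w(a,[(240*k,430*k),(303*k,402*k)],.01); angw=np.arctan2(*(w[1]-w[0])[[1,0]]); print('wedge ang0',angw)
go('tape',O,(448,275),(350,362),.036,TAPE,0,False,25)
go('wedge',O,(243,428),(452,232),.015,WED,angw,r=70)
go('mat',B,(477,225),(335,535),.003,MAT,.5,r=70)
s=px2w(a,[(400*k,289*k),(430*k,306*k)],.024); s2=px2w(b,[(362*k,335*k),(393*k,342*k)],.024);print('stripe',s,s2)
d=s[1]-s[0]; ang=np.arctan2(d[1],d[0])+np.pi/2
cc=px2w(b,[(np.array(p)*k) for p in((330,322),(433,352),(398,415),(283,377))],.024); print('cover side',cc,cc.mean(0))
cc=px2w(a,[(np.array(p)*k) for p in((375,287),(428,252),(505,290),(458,325))],.024); print('cover scene',cc,cc.mean(0),ang)
pickle.dump(out,open('out.pkl','wb'))
x=.5
def crop(c,u,v):
    i=cv2.resize(c['img'][:,:,::-1],None,fx=4,fy=4,interpolation=cv2.INTER_CUBIC); return i[int(v*4)-300:int(v*4)+300,int(u*4)-400:int(u*4)+400]
cv2.imwrite('pics/cs.png',crop(a,282,184));cv2.imwrite('pics/cd.png',crop(b,230,235))
E
python3 m1.py
```

```text
wedge ang0 1.128286398130218
tape sizes [np.float32(239.0), np.float32(387.0)] [0.58309553 0.10411456] [0.58258694 0.10297455]
   fit [0.5841 0.1031 0.0398] err 0.402
   single [0.5795 0.1051 0.0842]
   single [0.585  0.1023 0.1599]
wedge sizes [np.float32(733.0), np.float32(276.0)] [ 0.50062402 -0.3576457 ] [ 0.4992845  -0.36462069]
   fit [ 0.502  -0.3582  1.2573] err 0.309
   single [ 0.5016 -0.3583  1.2733]
   single [ 0.5038 -0.3607  1.2904]
mat sizes [np.float32(633.0), np.float32(4004.0)] [0.52260402 0.35707438] [0.51803095 0.37133243]
   fit [0.5179 0.3657 1.3438] err 0.152
   single [0.5156 0.366  1.3468]
   single [0.5182 0.3659 1.3414]
stripe [[0.52019009 0.03378284 0.024     ]
 [0.59388324 0.01752564 0.024     ]] [[0.58735665 0.02267184 0.024     ]
 [0.53187968 0.02683008 0.024     ]]
cover side [[0.65151276 0.00346044 0.024     ]
 [0.46216093 0.0343234  0.024     ]
 [0.48504144 0.18013112 0.024     ]
 [0.67826374 0.14965108 0.024     ]] [0.56924472 0.09189151 0.024     ]
cover scene [[ 0.47645121  0.01525992  0.024     ]
 [ 0.50063898  0.17168088  0.024     ]
 [ 0.68914734  0.1305116   0.024     ]
 [ 0.66138899 -0.00396358  0.024     ]] [0.58190663 0.07837221 0.024     ] 1.3536674137099924
```

View pics/cs.png

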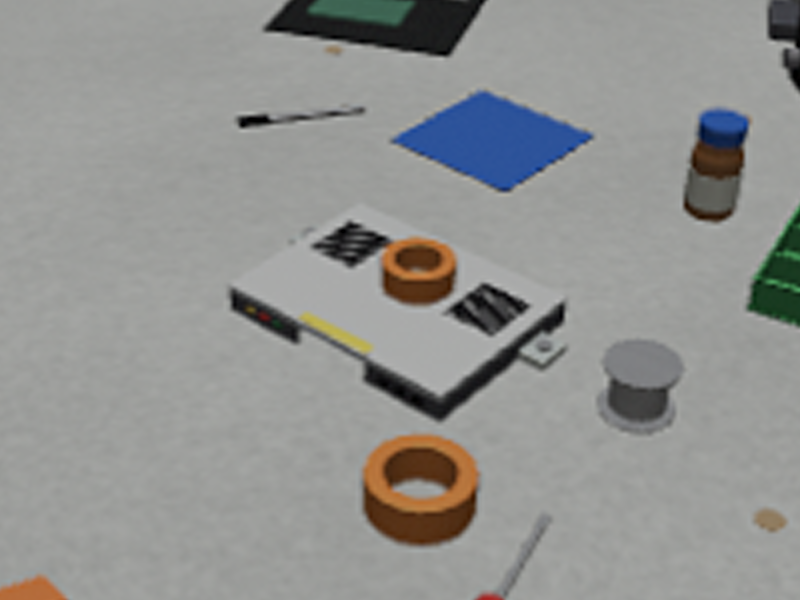

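View pics/cd.png

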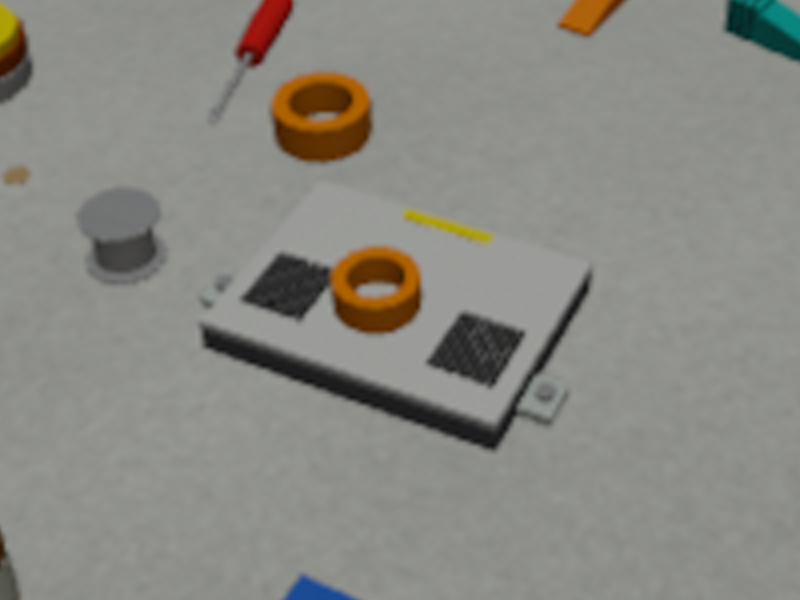

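Scene crop: cover corners at (233,290), (362,206), (566,298), (440,400), tape at (419,270), slot between the front walls under the stripe. Side crop: corners at (325,183), (591,265), (497,425), (204,325), tape at (376,290).

```bash
cat > m2.py <<'E'
from fit import *
from scipy.optimize import least_squares
a,b=load('s0'),load('d0'); k=.64
C=np.array([(-.075,.1,.024),(.075,.1,.024),(.075,-.1,.024),(-.075,-.1,.024)])
f4=lambda p,o:(np.array(p)+o)/4-.375
pa=f4([(233,290),(362,206),(566,298),(440,400)],(728,436))
pb=f4([(591,265),(497,425),(204,325),(325,183)],(520,640))
res=lambda v:np.r_[(w2px(a,T(C,*v))-pa).ravel(),(w2px(b,T(C,*v))-pb).ravel()]
r=least_squares(res,(.573,.085,1.41)); print('rec',r.x,r.fun.round(1)); v=r.x
for nm,c,p in(('a',a,pa),('b',b,pb)): print(nm,least_squares(lambda v:(w2px(c,T(C,*v))-p).ravel(),v).x)
print('slot',T([(-.075,0,0)],*v))
O=((3,110,35),(22,255,255))
out=pickle.load(open('out.pkl','rb')); out['rec']=v
for n,s,d,parts,g,rot,rr in(('tape',(448,275),(350,362),TAPE,(.583,.103,0),False,22),('wedge',(243,428),(452,232),WED,(.502,-.358,1.26),True,70)):
    ms=[cmask(c,*O,np.array(q)*k,rr) for c,q in((a,s),(b,d))]
    if n=='tape': 
        for m in ms:
            ct=cv2.findContours(m.astype(np.uint8),0,2)[0]; m2=m.astype(np.uint8); cv2.drawContours(m2,ct,-1,1,-1); m[:]=m2
    w,e=fit([a,b],ms,parts,g,rot); print(n,w.round(4),e,[m.sum() for m in ms],[fit([c],[m],parts,w,rot)[0].round(4) for c,m in((a,ms[0]),(b,ms[1]))]); out[n]=w
pickle.dump(out,open('out.pkl','wb'))
big=px2w(a,[(448*k,360*k)],.02),px2w(b,[(328*k,295*k)],.02); print('bigtape',big)
R=get_obs()['tcp_rot']; print('tape shift tool mm',1000*R.T@(np.array([*out['tape'][:2],.17])-get_obs()['eef_pos']))
E
python3 m2.py
```

```text
rec [0.57214677 0.08882405 1.39160866] [-1.  -2.  -0.5 -1.2  0.4 -0.5  0.3 -1.4  0.5 -0.9 -0.1 -0.3 -0.9 -1.4
 -0.9 -1. ]
a [0.57546004 0.08383742 1.39089558]
b [0.57059858 0.0913092  1.39233784]
slot [[0.55877949 0.01502489 0.        ]]
tape [0.5826 0.1038 0.0365] 0.3319099545478821 [np.float32(250.0), np.float32(397.0)] [array([0.5798, 0.1052, 0.1434]), array([0.5848, 0.1026, 0.1348])]
wedge [ 0.5037 -0.3588  1.2785] 0.22942262887954712 [np.float32(745.0), np.float32(294.0)] [array([ 0.5023, -0.3587,  1.2795]), array([ 0.5038, -0.3589,  1.2772])]
bigtape (array([[ 0.68623411, -0.08533458,  0.02      ]]), array([[ 0.68301194, -0.07479066,  0.02      ]]))
tape shift tool mm [-528.69046688 -383.46757989   68.87395097]
```

Request:
servo_tool --increments '[[[-1,-529,-383,50,0,0,0],[-1,-529,-383,50,0,0,0],[-1,-529,-383,50,0,0,0],[-1,-529,-383,50,0,0,0],[-1,-529,-383,50,0,0,0],[-1,-529,-383,50,0,0,0],[-1,-529,-383,50,0,0,0],[-1,-529,-383,50,0,0,0],[-1,-529,-383,50,0,0,0],[-1,-529,-383,50,0,0,0],[-1,-529,-383,50,0,0,0],[-1,-529,-383,50,0,0,0],[-1,-529,-383,50,0,0,0],[-1,-529,-383,50,0,0,0]]]'

```text
time: 1.9
eef_pos: [0.5825, 0.1059, 0.1893]
tcp_rot: [[-0.959, 0.284, -0.0], [0.284, 0.959, 0.0], [0.0, 0.0, -1.0]]
force: [-0.5, -0.1, 0.1]
finger_gap: 1.0
grip_force: 0.0
```

```bash
cat > m3.py <<'E'
from fit import *
c=cap('wrist','w1'); o=get_obs(); print(o['eef_pos'],o['tcp_rot'].round(3).tolist())
s=w2px(c,[(.5826,.1038,.036)])[0]; print('pred',s)
m=cmask(c,(3,110,35),(22,255,255),s,110); 
ct=cv2.findContours(m.astype(np.uint8),0,2)[0]; m2=m.astype(np.uint8); cv2.drawContours(m2,ct,-1,1,-1)
w,e=fit([c],[m2.astype(np.float32)],TAPE,(.5826,.1038,0),False); print('tape',w,e,m2.sum())
print(1000*o['tcp_rot'].T@(np.array([*w[:2],.034])-o['eef_pos']))
cv2.imwrite('pics/w1o.png',c['img'][:,:,::-1])
E
python3 m3.py
```

```text
[0.58263882 0.1058243  0.18938001] [[-0.959, 0.284, -0.0], [0.284, 0.959, 0.0], [0.0, 0.0, -1.0]]
pred [255.44546607 181.81712404]
tape [0.5826392  0.10349423 0.05307721] 0.08980582654476166 2575
[ -0.6761569   -2.24711634 155.37975871]
```

View pics/w1o.png

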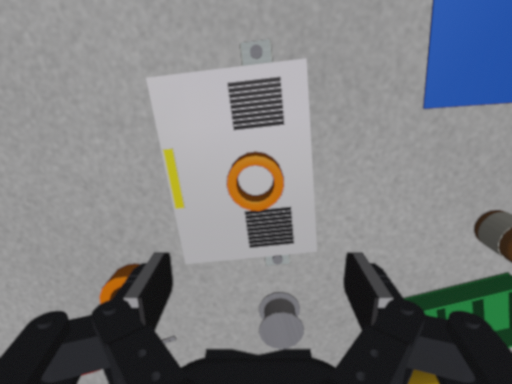

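Wrist view: the tape is at pixel (255,182), which matches the earlier estimate within 1 mm. Descending to grasp.

Request:
servo_tool --increments '[[[-1,-1,-2,60,0,0,0],[-1,-1,-2,110,0,0,0],[-1,-1,-2,140,0,0,0],[-1,-1,-2,155,0,0,0],[-1,-1,-2,155,0,0,0],[-1,-1,-2,155,0,0,0],[0,-1,-2,155,0,0,0],[0.5,-1,-2,155,0,0,0],[1,-1,-2,155,0,0,0],[1,-1,-2,155,0,0,0],[1,-1,-2,155,0,0,0],[1,-1,-2,155,0,0,0],[1,-1,-2,155,0,0,0],[1,-1,-2,155,0,0,0]]]' --force 30

```text
time: 3.7
eef_pos: [0.5845, 0.1025, 0.0358]
tcp_rot: [[-0.958, 0.286, 0.002], [0.286, 0.958, -0.0], [-0.002, 0.0, -1.0]]
force: [-2.3, -0.8, 5.2]
finger_gap: 0.647
grip_force: 30.8
```

```bash
cat > m4.py <<'E'
from fit import *
from scipy.optimize import least_squares
w=load('w1'); C=np.array([(-.075,.1,.024),(.075,.1,.024),(.075,-.1,.024),(-.075,-.1,.024)])
c=w['img']; g=cv2.cvtColor(c,cv2.COLOR_RGB2GRAY)
p=cv2.cornerSubPix(g,np.array([(147,78),(307,59),(317,250),(186,265)],np.float32).reshape(-1,1,2),(5,5),(-1,-1),(3,50,.01)).reshape(-1,2); print(p)
r=least_squares(lambda v:(w2px(w,T(C,*v))-p).ravel(),(.572,.089,1.39)); print(r.x,r.fun.round(1))
m=cmask(w,(20,100,80),(35,255,255),(174,178),50); v,e=fit([w],[m],STRIPE,r.x); print('stripe',v,e,m.sum())
E
python3 m4.py
```

```text
[[145.51517   77.180374]
 [305.67078   57.631165]
 [316.6942   250.35532 ]
 [184.82228  263.5088  ]]
[0.5707993  0.08940456 1.39307139] [-0.3 -0.2  0.2 -0.2 -0.   0.4  0.2  0.2]
stripe [0.57110371 0.09120532 1.39623501] 0.10672169923782349 530.0
```

Request:
servo_tool --increments '[[[1,0,0,-30,0,0,0],[1,0,0,-80,0,0,0],[1,30,50,-80,0,0,0],[1,60,100,-80,0,0,0],[1,90,150,-80,0,0,0],[1,118,200,-80,0,0,0],[1,140,234,-80,0,0,0],[1,140,234,-80,0,0,0],[1,140,234,-50,0,0,0],[1,140,234,-15,0,0,0],[1,140,234,0,0,0,0],[1,140,234,5,0,0,0],[1,140,234,5,0,0,0]]]'

```text
time: 5.32
eef_pos: [0.5171, 0.3668, 0.0302]
tcp_rot: [[-0.958, 0.286, 0.001], [0.286, 0.958, 0.001], [-0.001, 0.001, -1.0]]
force: [0.8, -0.7, -0.5]
finger_gap: 0.642
grip_force: 32.2
```

```bash
python3 - <<'E'
from h import *
d=cap('side','d1'); w=cap('wrist','w2'); o=get_obs(); print(o['eef_pos'],o['force'],o['joints'])
q=w2px(d,[o['eef_pos']])[0].astype(int); print(q)
i=d['img'][:,:,::-1]; y=max(q[1]-75,0);x=max(q[0]-100,0)
cv2.imwrite('pics/d1o.png',np.hstack([cv2.resize(i[y:y+150,x:x+200],(400,300),interpolation=2),cv2.resize(w['img'][:,:,::-1],(400,300))]))
E
```

```text
[0.51738731 0.36711228 0.03077964] [-0.53568814  1.13089249 -0.19573579] [ 4.38685115e-01  4.64801586e-01  1.69672545e+00 -4.51337184e-05
  9.77558379e-01 -8.42161374e-01]
[214 332]
```

View pics/d1o.png

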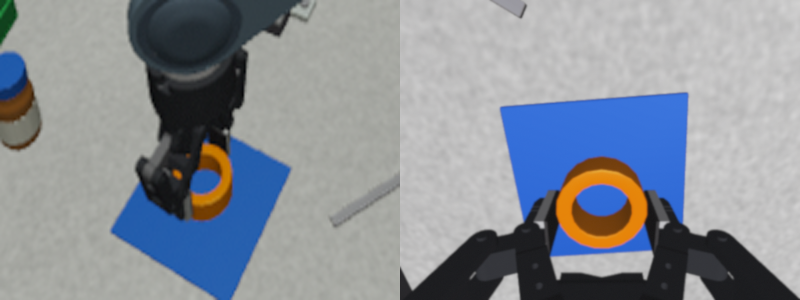

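Tape is held level over the mat (tape centre at (600,203) in the wrist half, inside the mat's outline). Lowering and releasing.

Request:
servo_tool --increments '[[[1,0,0,8,0,0,0],[1,0,0,13,0,0,0],[1,0,0,15,0,0,0],[1,0,0,15,0,0,0],[1,0,0,15,0,0,0]]]'

```text
time: 6.05
eef_pos: [0.5163, 0.3668, 0.0151]
tcp_rot: [[-0.958, 0.286, -0.001], [0.286, 0.958, -0.001], [0.001, -0.001, -1.0]]
force: [-3.5, -1.5, 5.2]
finger_gap: 0.651
grip_force: 32.8
```

Request:
servo_tool --increments '[[[0,0,0,15,0,0,0],[-0.6,0,0,14,0,0,0],[-1,0,0,13,0,0,0],[-1,0,0,13,0,0,0],[-1,0,0,5,0,0,0],[-1,0,0,-30,0,0,0],[-1,0,0,-90,0,0,0],[-1,0,0,-150,0,0,0]]]'

```text
time: 7.05
eef_pos: [0.5158, 0.3665, 0.1657]
tcp_rot: [[-0.958, 0.286, -0.001], [0.286, 0.958, -0.001], [0.001, -0.001, -1.0]]
force: [1.2, -0.1, -0.2]
finger_gap: 0.997
grip_force: 0.0
```

```bash
cat > m5.py <<'E'
from fit import *
c=cap('wrist','w3'); s=w2px(c,[(.5165,.3668,.015)])[0]
m=cmask(c,(3,110,35),(22,255,255),s,110); m2=m.astype(np.uint8); cv2.drawContours(m2,cv2.findContours(m2,0,2)[0],-1,1,-1)
TP=[[(x,y,z-.021) for x,y,z in TAPE[0]]]
print('tape',fit([c],[m2.astype(np.float32)],TP,(.5165,.3668,0),False))
b=cmask(c,(100,110,30),(130,255,255),(256,190),400)
b=np.maximum(b,m2); print('mat',fit([c],[b],MAT,(.518,.3657,1.342)), b.sum())
o=get_obs(); print(o['eef_pos'],o['force'])
E
python3 m5.py
```

```text
tape (array([ 0.51530455,  0.36904433, -0.03342601]), np.float64(0.11199941486120224))
mat (array([0.51608573, 0.36669856, 1.36151954]), np.float64(0.04551888257265091)) 15013.0
[0.52035927 0.36896706 0.17617408] [4.13856949 3.30389923 6.87662043]
```

Request:
servo_tool --increments '[[[-1,-16,-58,0,0,0,0.15],[-1,-32,-116,0,0,0,0.3],[-1,-48,-175,0,0,0,0.45],[-1,-65,-233,0,0,0,0.6],[-1,-81,-291,0,0,0,0.75],[-1,-98,-350,0,0,0,0.9],[-1,-114,-408,0,0,0,1.05],[-1,-130,-466,0,0,0,1.2],[-1,-146,-524,0,0,0,1.35],[-1,-163,-582,0,0,0,1.5],[-1,-179,-640,0,0,0,1.573],[-1,-195,-698,0,0,0,1.573],[-1,-195,-698,0,0,0,1.573],[-1,-195,-698,0,0,0,1.573],[-1,-195,-698,0,0,0,1.573]]]'

```text
time: 8.98
eef_pos: [0.5039, -0.3564, 0.1641]
tcp_rot: [[0.286, 0.958, -0.0], [0.958, -0.286, 0.001], [0.001, -0.001, -1.0]]
force: [0.5, -0.1, -0.1]
finger_gap: 0.999
grip_force: 0.0
```

```bash
cat > m6.py <<'E'
from fit import *
c=cap('wrist','w4'); o=get_obs(); s=w2px(c,[(.513,-.325,.015)])[0]
m=cmask(c,(3,110,35),(22,255,255),s,110)
w,e=fit([c],[m],WED,(.5037,-.3588,1.2785)); print('wedge',w,e,m.sum(),s)
R=o['tcp_rot'];print(o['eef_pos'],o['force'],'yaw',np.arctan2(R[1,1],R[0,1]),'want',w[2]-np.pi/2)
print(1000*R.T@(np.array([*w[:2],.029])-o['eef_pos']))
i=c['img'][:,:,::-1].copy(); 
for P in WED: cv2.polylines(i,[cv2.convexHull(w2px(c,T(P,*w)).astype(np.float32)).astype(int)],True,(255,0,0))
cv2.imwrite('pics/w4o.png',i)
E
python3 m6.py
```

```text
wedge [ 0.50096843 -0.35738712  1.26833388] 0.04566529765725136 4017.0 [258.62133543 148.76535654]
[ 0.50395452 -0.35638398  0.16420141] [-0.56555279  0.03876888  0.03326051] yaw -0.2902490729244317 want -0.3024624433543175
[ -1.85762658  -2.5244711  135.20178032]
```

View pics/w4o.png

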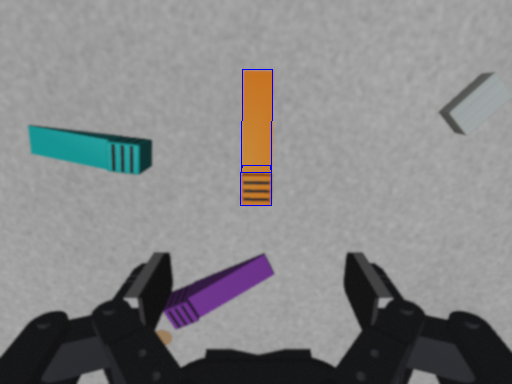

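Wrist view: the fitted outline sits on the orange wedge, block at (256,188) and thin end at (258,70). The purple and turquoise look-alikes are clear of the fingers.

Request:
servo_tool --increments '[[[-1,-2,-2,60,0,0,0.012],[-1,-2,-2,110,0,0,0.012],[-1,-2,-2,138,0,0,0.012],[-1,-2,-2,150,0,0,0.012],[-1,-2,-2,150,0,0,0.012],[-1,-2,-2,150,0,0,0.012],[0,-2,-2,150,0,0,0.012],[1,-2,-2,150,0,0,0.012],[1,-2,-2,150,0,0,0.012],[1,-2,-2,150,0,0,0.012],[1,-2,-2,150,0,0,0.012],[1,-2,-2,150,0,0,0.012],[1,-2,-2,150,0,0,0.012],[1,-2,-2,150,0,0,0.012]]]' --force 60

```text
time: 10.78
eef_pos: [0.5015, -0.3595, 0.0148]
tcp_rot: [[0.299, 0.954, 0.001], [0.954, -0.299, -0.001], [-0.001, 0.001, -1.0]]
force: [0.6, -0.3, 5.5]
finger_gap: 0.322
grip_force: 60.3
```

Request:
servo_tool --increments '[[[1,0,0,-30,0,0,0],[1,0,0,-60,0,0,0],[1,40,-7,-60,0,0,-0.03],[1,90,-15,-60,0,0,-0.06],[1,140,-23,-60,0,0,-0.09],[1,190,-32,-60,0,0,-0.127],[1,230,-39,-60,0,0,-0.127],[1,244,-41,-60,0,0,-0.127],[1,244,-41,-60,0,0,-0.127],[1,244,-41,-60,0,0,-0.127],[1,244,-41,-60,0,0,-0.127]]]'

```text
time: 12.15
eef_pos: [0.5352, -0.1153, 0.0743]
tcp_rot: [[0.178, 0.984, 0.0], [0.984, -0.178, -0.0], [-0.0, 0.0, -1.0]]
force: [0.1, -0.3, -1.4]
finger_gap: 0.318
grip_force: 59.8
```

```bash
cat > m7.py <<'E'
from fit import *
c=cap('wrist','w5'); o=get_obs(); R=o['tcp_rot']; e=o['eef_pos']
print(e,R.round(3).tolist(),o['force'],'yaw',np.arctan2(R[1,1],R[0,1]))
i=c['img'][:,:,::-1].copy()
for P in STRIPE+COV: cv2.polylines(i,[cv2.convexHull(w2px(c,T(P,.571,.0896,1.394)).astype(np.float32)).astype(int)],True,(0,0,255))
cv2.imwrite('pics/w5o.png',i)
lift=e[2]-.0148
p=w2px(c,[(*e[:2],.02+lift)])[0]; m=cmask(c,(3,110,35),(22,255,255),p-[0,20],130)
W=[[(x,y,z+lift) for x,y,z in P] for P in WED]
w,er=fit([c],[m],W,(e[0],e[1],1.394)); print('wedge held',w,er,lift)
s=w2px(c,[(.5595,.024,.024)])[0]; ms=cmask(c,(20,100,80),(35,255,255),s,60); v,er=fit([c],[ms],STRIPE,(.571,.0896,1.394)); print('rec by stripe',v,er,ms.sum())
E
python3 m7.py
```

```text
[ 0.53514422 -0.115216    0.07431348] [[0.178, 0.984, 0.0], [0.984, -0.178, -0.0], [-0.0, 0.0, -1.0]] [-0.36720542 -1.01912074 -0.51348607] yaw -0.17857938829136874
wedge held [ 0.52944122 -0.14895768  1.41018218] 0.4239824414253235 0.05951347724451652Traceback (most recent call last):
  File "m7.py", line 11, in <module>
    s=w2px(c,[(.5595,.024,.024)])[0]; ms=cmask(c,(20,100,80),(35,255,255),s,60); v,er=fit([c],[ms],STRIPE,(.571,.0896,1.394)); print('rec by stripe',v,er,ms.sum())
                                         ~~~~~^^^^^^^^^^^^^^^^^^^^^^^^^^^^^^^^^
  File "fit.py", line 22, in cmask
    return (l==1+np.argmax(st[1:,4])).astype(np.float32)
                 ~~~~~~~~~^^^^^^^^^^
    return _wrapfunc(a, 'argmax', axis=axis, out=out, **kwds)
    return bound(*args, **kwds)
ValueError: attempt to get argmax of an empty sequence
```

View pics/w5o.png

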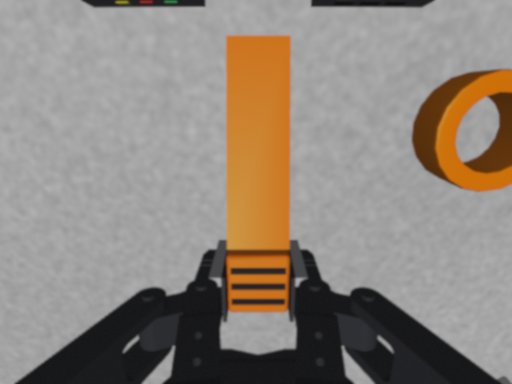

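The held wedge is straight (thin end at (227..290, 36)). The slot gap spans columns 205–311 at row 6, and its middle is at 258, in line with the wedge.

```bash
python3 - <<'E'
from h import *
c=load('w5'); a=1.394; ax=np.array([np.cos(a),np.sin(a),0]);ay=np.array([-ax[1],ax[0],0]); S=np.array([.5578,.0158,0])
f=lambda P:np.c_[(P-S)@ax,(P-S)@ay].round(4)*1000
print('slot edges',f(px2w(c,[(205,6),(312,6)],0)))
l=.0595
print('thin end',f(px2w(c,[(226.5,36),(290.5,36)],.004+l)))
print('ramp root',f(px2w(c,[(226,250),(290,250)],.036+l)), 'block back',f(px2w(c,[(226,311),(290,311)],.036+l)))
print('tcp',f(np.array([[.5352,-.1153,0]])))
R=get_obs()['tcp_rot'];print(get_obs()['eef_pos'])
E
```

```text
slot edges [[  0.   31.9]
 [ -0.1 -33.3]]
thin end [[-27.   13.3]
 [-27.1 -14.5]]
ramp root [[-113.8   13.4]
 [-113.9  -13.8]] block back [[-145.3   14.5]
 [-145.3  -14.8]]
tcp [[-133.    -0.8]]
[ 0.53514422 -0.115216    0.07431348]
```

Request:
servo_tool --increments '[[[1,0,0,30,0,0,0],[1,0,0,52,0,0,0],[1,0,0,60,0,0,0],[1,0,0,60,0,0,0],[1,0,0,60,0,0,0],[1,20,0,60,0,0,0],[1,40,0,60,0,0,0],[1,55,0,60,0,0,0],[1,65,0,60,0,0,0],[1,70,0,60,0,0,0],[1,70,0,60,0,0,0],[1,70,0,60,0,0,0]]]'

```text
time: 13.7
eef_pos: [0.5481, -0.0445, 0.0147]
tcp_rot: [[0.177, 0.984, 0.001], [0.984, -0.177, 0.002], [0.002, 0.001, -1.0]]
force: [1.3, 2.6, 5.6]
finger_gap: 0.321
grip_force: 60.5
```

```bash
cat > m8.py <<'E'
from h import *
import sys
n=sys.argv[1]; o=get_obs(); S=np.array([.5578,.0158,0]);a=1.394;ax=np.array([np.cos(a),np.sin(a),0]);ay=np.array([-ax[1],ax[0],0])
d=o['eef_pos']-S; print('tcp along',d@ax*1e3,'lat',d@ay*1e3,'z',d[2]*1e3,'F along',o['force']@ax,'z',o['force'][2],'t',o['time'])
cap('scene','s'+n);cap('side','d'+n);cap('wrist','w'+n)
E
python3 m8.py a
```

```text
tcp along -61.05619871652179 lat -1.0256586688609 z 14.732539712558108 F along 2.7987861366420335 z 5.634134457943994 t 13.7
```

Request:
servo_tool --increments '[[[1,2,0,0,0,0,0],[1,4,0,0,0,0,0],[1,4,0,0,0,0,0],[1,4,0,0,0,0,0]]]'

```text
time: 14.35
eef_pos: [0.5486, -0.0419, 0.0147]
tcp_rot: [[0.176, 0.984, 0.001], [0.984, -0.176, -0.001], [-0.0, 0.001, -1.0]]
force: [-0.5, -3.2, 5.5]
finger_gap: 0.316
grip_force: 60.4
```

Request:
servo_tool --increments '[[[1,2,0,0,0,0,0],[1,4,0,0,0,0,0],[1,4,0,0,0,0,0],[1,4,0,0,0,0,0]]]'

```text
time: 14.85
eef_pos: [0.5493, -0.0391, 0.0147]
tcp_rot: [[0.176, 0.984, 0.001], [0.984, -0.176, -0.002], [-0.002, 0.001, -1.0]]
force: [-1.1, -8.0, 4.3]
finger_gap: 0.315
grip_force: 60.4
```

```bash
python3 m8.py b
```

```text
tcp along -55.5031973884761 lat -1.2706536925951504 z 14.74568763705191 F along -8.066514623413987 z 4.325801584604154 t 14.85
```

Request:
servo_tool --increments '[[[1,2,0,0,0,0,0],[1,4,0,0,0,0,0],[1,6,0,0,0,0,0],[1,7,0,0,0,0,0],[1,7,0,0,0,0,0],[1,7,0,0,0,0,0]]]'

```text
time: 15.75
eef_pos: [0.5505, -0.0323, 0.0147]
tcp_rot: [[0.176, 0.984, 0.001], [0.984, -0.176, -0.003], [-0.003, 0.001, -1.0]]
force: [-1.0, -9.0, 5.1]
finger_gap: 0.317
grip_force: 60.4
```

```bash
python3 m8.py c; python3 - <<'E'
from fit import *
out=[]
for n in'sd':
    c=load(n+'c'); q=w2px(c,[(.5578,.0158,.02)])[0].astype(int); r=[cv2.resize(load(n+k)['img'][q[1]-37:q[1]+38,q[0]-50:q[0]+50,::-1],(400,300),interpolation=2) for k in'0c'] if n+'0' else 0
    out.append(np.hstack(r))
cv2.imwrite('pics/cmp.png',np.vstack(out))
E
```

```text
tcp along -48.66430136675608 lat -1.2961014256257424 z 14.720946592656645 F along -9.07290792846507 z 5.1415488361932224 t 15.75
```

View pics/cmp.png

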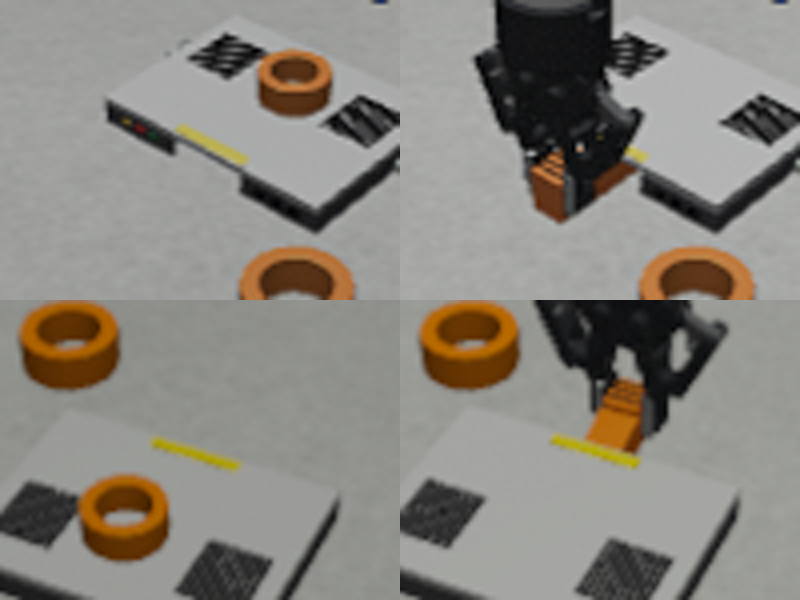

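Crops (before | now): the wedge is in the slot under the stripe and the cover is just rising. I measure the lift by sub-pixel shift of the cover's top.

```bash
cat > m9.py <<'E'
from fit import *
import sys
n=sys.argv[1]
# side: register patches of cover between reference (before) & now; compare to predicted shift per mm of lift
for cam in 'ds':
    c0,c1=load(cam+('0' if sys.argv[2:]==[] else sys.argv[2])),load(cam+n); L=[]
    for rx,ry in((-.07,0),(-.07,.095),(-.07,-.095),(-.02,-.06),(-.02,.06)):
        P=T([(rx,ry,.024)],.571,.0896,1.394)[0]; q=w2px(c0,[P])[0]; dq=w2px(c0,[P+[0,0,.001*(.075-rx)/.15]])[0]-q
        u,v=q.astype(int); r=11
        g=[cv2.cvtColor(x['img'][v-r:v+r+1,u-r:u+r+1],cv2.COLOR_RGB2GRAY).astype(np.float32) for x in(c0,c1)]
        try:
            M=np.eye(2,3,dtype=np.float32); cc,M=cv2.findTransformECC(g[0],g[1],M,cv2.MOTION_TRANSLATION,(3,100,1e-5),None,3); s=M[:,2]
            L.append((round(float(s@dq/(dq@dq)),2),round(float(cc),3)))
        except Exception: L.append(None)
    print(cam,L)
E
python3 m9.py b; python3 m9.py c
```

```text
d [None, (0.02, 0.984), (0.07, 1.0), None, (0.02, 0.994)]
s [(15.71, 0.596), (12.95, 0.204), (0.23, 0.997), (1.05, 0.725), None]
d [(-0.9, 0.417), (-0.16, 0.944), (0.09, 0.999), (4.6, 0.696), (1.01, 0.964)]
s [(-16.73, 0.332), (44.06, 0.285), (0.97, 0.978), (3.34, 0.738), None]
```

```bash
cat > m10.py <<'E'
from fit import *
import sys
def rot(P,l):
    t=l/150.; P=np.array(P,float); X=P[:,0]-.075; Z=P[:,2]-.018   # hinge at rear lower edge
    return np.c_[.075+X*np.cos(t)+Z*np.sin(t), P[:,1], .018-X*np.sin(t)+Z*np.cos(t)]
for k in sys.argv[1:]:
    c=load(k); h=cv2.cvtColor(c['img'],cv2.COLOR_RGB2HSV).astype(float)
    q=w2px(c,T([(-.07,0,.024)],.571,.0896,1.394))[0]
    y,x=np.mgrid[:384,:512]; W=((abs(x-q[0])<22)&(abs(y-q[1])<14)&(h[...,0]>=22)&(h[...,0]<=35))*np.clip(h[...,1]-60,0,None)
    cen=np.array([(W*x).sum(),(W*y).sum()])/W.sum()
    S=[(-.07,0,.024)]; p0=w2px(c,T(rot(S,0),.571,.0896,1.394))[0]; p1=w2px(c,T(rot(S,5),.571,.0896,1.394))[0]
    print(k,cen.round(2),'px/mm',((p1-p0)/5).round(3), W.sum())
E
python3 m10.py d0 da db dc; python3 - <<'E'
from h import *
c=load('wc');cv2.imwrite('pics/wc2.png',c['img'][:,:,::-1])
E
```

```text
d0 [241.38 216.08] px/mm [-0.014 -0.264] 7674.0
da [241.78 216.06] px/mm [-0.014 -0.264] 8358.0
db [241.87 215.86] px/mm [-0.014 -0.264] 8458.0
dc [241.83 215.36] px/mm [-0.014 -0.264] 8606.0
```

View pics/wc2.png

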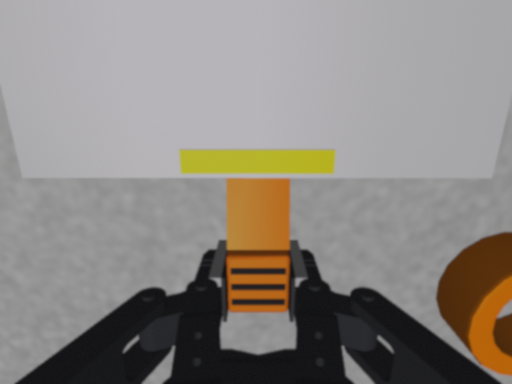

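Wrist view: the wedge is centred under the stripe (columns 227–290 against 180–335) and the block hasn't slipped in the grip. The stripe shift gives 2.7 mm of lift, against 2.85 mm from geometry. About 4 mm more push is needed.

Request:
servo_tool --increments '[[[1,2,0,0,0,0,0],[1,4,0,0,0,0,0],[1,4.5,0,0,0,0,0],[1,4.5,0,0,0,0,0],[1,4.5,0,0,0,0,0],[1,4.5,0,0,0,0,0],[1,4.5,0,0,0,0,0],[1,4.5,0,0,0,0,0]]]'

```text
time: 16.9
eef_pos: [0.5514, -0.028, 0.0148]
tcp_rot: [[0.176, 0.984, 0.001], [0.984, -0.176, -0.003], [-0.003, 0.001, -1.0]]
force: [-1.0, -8.6, 4.2]
finger_gap: 0.314
grip_force: 60.4
```

```bash
python3 m8.py e; python3 m10.py da de
```

```text
tcp along -44.23052247276281 lat -1.350308552579102 z 14.75363993642285 F along -8.66706138488958 z 4.20114370580937 t 16.9
da [241.78 216.06] px/mm [-0.014 -0.264] 8358.0
de [241.65 214.97] px/mm [-0.014 -0.264] 8624.0
```

```bash
python3 -c "
from h import *
print(ticket.hand_in())"
```

```text
the job is handed in; nothing more can be done
None
```

The job is handed in: the tape lies flat on the blue mat, and the gripped wedge holds the cover's front edge up about 4.1 mm (side camera and wedge geometry agree); the clock stood at about 17 s.

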